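Close up the plate engraver ready to run

ROBOT

A 7-joint arm with a two-finger parallel gripper is mounted at the origin on the work surface. World frame = base frame: x ahead of the robot, y to its left, z up, the work surface at z = 0. Lengths are in m, angles in rad, forces in N, time in s.
With the tool pointing down it reaches from about 0.425 to 0.875 m from the base axis. Payload 8.4 kg.
Tool frame: the origin (TCP) lies at the very end of the fingers, on their centre line; the grasp point (between the pads) lies bot.tcp_to_grasp behind it (bot.tcp_to_grasp is the distance from the TCP to the grasp point, in m); z points along the fingers, y is the line along which they close (so a half turn about z gives the same grasp; the last joint's range is limited). The gripper opens to 85 mm and grips with 20 to 120 N. Pads are 22 mm wide; open, the fingers measure 114 mm over their backs; the gripper's body (76 mm by 85 mm) begins 54 mm behind the grasp point. The pads swing forward as they close: fully open they stand 13 mm farther back than shut.
Start: joints at [-1.212, 0.333, 0.04, 1.465, -0.013, 1.343, -0.059], TCP at [0.287, 0.583, 0.231] pointing down, gripper open.
Joint ranges: [-2.58, 2.58], [-0.38, 2.09], [-1.3, 1.39], [0.25, 2.4], [-1.5, 4.64], [0.08, 2.09], [-2.65, 2.65]. Speed limits (rad/s): [2.22, 2.22, 2.79, 2.79, 3.14, 3.14, 3.14].

INTERFACE

Orientations are given as a unit quaternion [x, y, z, w].
In Python, from bench import bot, camera, calibration, workorder gives the robot as it stands.
- The arm moves only by the tool play_rows, never from a script. Its argument "rows" is a list of rows, each a list of 6 numbers: the shift along the world's x, y, z in cm, then the turn, a rotation vector about the world's x, y, z in units of 5 degrees (1.0 is 5 degrees). In form: [[x, y, z, rx, ry, rz], ...]. A call has 1 to 10 rows; each row is the pose to reach, as a shift and turn from the pose commanded when the call began; what a row does not reach only later rows make up. A row lasts 1/12 s, in which the tool goes at most 41.7 mm and 7.16 degrees, less where a joint would pass 70% of its speed; a pose out of reach is approached as far as the arm can. A call with a gripper value outside its range is refused whole. "hand" is the gripper command: -1 is shut, 1 is fully open, values between are in proportion, set as the call begins (left out, the last holds). The fingers move at their own pace and stop on an object; "newtons" is the grip in N (left out, the last holds). Time passes only in rows, so rows that repeat a pose let the fingers close. It gives the time, the measured TCP pose, the force, the opening and the grip force at its end, in the units of the state.
- bot.observe(): the state, without advancing time (a new reading comes with each control period).
- camera(name): name is "scene" or "top"; returns the picture (480x640x3 uint8, red, green, blue); there is no depth.
- calibration(name): a dict with "K" (3x3 intrinsics, pixels), "dist" ([k1, k2, p1, p2, k3] as OpenCV has them; the pictures are not rectified), "camera_from_world" (4x4, takes a point from world to camera coordinates). Camera axes: x right, y down, z forward; pixel columns grow to the right and rows downward; lengths in m; the calibration is good to about 2 mm. A picture is of the moment at which its call begins. calibration takes no time and is no camera call.
- workorder.hand_in(): hands the job in; it is judged then, once.
The state is a dict: "time_s": time; "joints": joint angles; "dq": joint speeds; "joint_torque": joint torques, N m; "position": TCP position; "eef_rot": TCP orientation; "wrist_force": force on the tool from outside, world axes, zero at the start; "moment": the same for the moment, N m; "grip_width": finger opening in m; "grasp_force": force on a finger pad.
Only numpy, scipy, OpenCV 4.12 (cv2) and the standard library are available. Lean on these libraries where they do the work, as an engineer would, in place of code of your own. Each camera call takes 0.05 s, during which the arm holds its last target. There are 200 camera calls.

TASK

A blank name plate lies against its stop on the pulled-out work slide of the desktop engraver. With the fingertips push the slide fully home, smoothly enough that the plate stays lying against its stop, and then push the raised clear hood over and all the way down shut without slamming it. Do not pick up or disturb the plate or the bottle, cutter block and cup standing beside the machine.

Things in the scene. Friction and masses are not known exactly. Their poses are not given: they have to be found in the camera images.
- engraver: green and grey desktop engraving machine fixed on the desk, 340 mm wide (y), 320 deep (x), 205 high. Origin on the desk below the middle of the hood's hinge line; x points from the operator's side to the back (the slide goes home along +x), y left, z up. Front at x = -130 mm; grey cheeks at y = 145 to 165 mm either side, tops sloping from 85 mm high in front to 160 mm at the hinge
- work_slide (a joint): work slide (drawer-like table, bed top 50 mm above the desk), m: 0 = fully home, more = pulled out towards the operator (engraver -x); starts at its loading position, 0.07. Runs on rails with about 3 N friction, stays where it is left, hard stop at 0; it carries a loose plate
- slide_front (a point): middle of the outer face of the slide's upright front panel: grey, 284 mm wide, 46 mm high (from 37 to 83 mm above the desk), 10 mm thick, flat; moves with the slide. Point 60 mm above the desk. Below it the machine's black bed is 35 mm high and ends at engraver x = -125 mm
- hood (a joint): hinged hood, rad: 0 = shut, more = swung up; 2.09 = upright, at most 2.15. Hinge line along engraver y at hood_hinge. Friction hinge: it stays at any angle, about 3 N pushes it at the free edge. Shut it slopes 30 deg down towards the operator and rests on the cheeks; hard stop at 0
- hood_hinge (a point): middle of the hood's hinge line, 160 mm above the desk. Behind it the green housing: x = 0 to 190 mm of the engraver, 150 mm high, from x = 40 mm on up to 205 mm high. In front of it, under the hood, the white engraving head: x = -52 to 0, y = -43 to 43, z = 78 to 126 mm
- hood_edge (a point): middle of the hood's free edge on its outer face, 152 mm from the hinge line; moves with the hood. The hood: flat flap 330 mm wide, 7 mm thick, black frame (bar at the free edge 30 mm broad) round a clear window. Its outer face lies 8 mm off the hinge line, looks to the back of the machine when the hood stands up, and up when shut
- plate_center (a point): centre of the loose blank brass name plate, 60 x 90 x 6 mm (x, y, z), about 0.27 kg, lying on the slide's bed against a 5 mm high L-shaped stop (fences at its +x and +y sides). Only to be carried along by the slide
- plate_seat (a point): the point of the slide where the plate's centre belongs, 65 mm behind the panel's outer face; moves with the slide. The plate lies there to within 1 mm at the start
- bottle_mid (a point): bystander: half-way up a clear drinks bottle, 64 mm across, 205 mm high, standing beside the machine
- block_mid (a point): bystander: half-way up a wooden block holding six steel cutters, 60 x 90 mm, 80 mm high with the cutters
- cup_mid (a point): bystander: half-way up an aluminium cup, 72 mm across, 80 mm high
Not all that is in view belongs to the job. What is meant by the part that bears plate_center is not grey, and is the smaller of those in its own colour.

How it is judged:
On the way, in this order (a step that is already met when the one before it is completed fails the run):
1. the work slide is fully home (within 3 mm) while the hood still stands open (value of joint work_slide below 0.003 m and value of joint hood above 1.2 rad), for 0.2 s.
2. the hood is shut over the slide (value of joint hood below 0.04 rad and value of joint work_slide below 0.003 m), for 0.2 s.
At the end, for the whole second after the job is handed in: the slide is home to within 3 mm, the hood is shut to within 0.04 rad (6 mm at its edge) and still, the plate lies on its seat against the stop to within 4 mm and 0.1 rad, and the bottle, block and cup stand within 20 mm of where they were (all of step 2 and velocity of joint hood between -0.05 and 0.05 rad/s and horizontal distance between plate_center and plate_seat below 0.004 m and distance between plate_center and plate_seat below 0.006 m and angle between the x axis of plate_center and the x axis of plate_seat, either way round below 0.1 rad and distance of each of bottle_mid, block_mid, cup_mid from where it was at the start of the episode below 0.02 m); the robot touches nothing.
It fails at once if the plate is lifted, tipped or shaken off its seat (horizontal distance between plate_center and plate_seat above 0.012 m or z of plate_center in the frame of plate_seat above 0.005 m or angle between plate_center's own z axis and vertical above 0.15 rad).
It fails at once if a bystander is moved, lifted or knocked over (distance of any of bottle_mid, block_mid, cup_mid from where it was at the start of the episode above 0.03 m).
It fails at once if the hood is slammed (falls or is thrown faster than 3 rad/s) (velocity of joint hood below -3 rad/s).
It also fails if it takes over 48 s, if anything falls off the work surface, if the arm or the gripper's body presses on something with over 40 N, if the wrist force passes 120 N, or if a joint passes its speed limit or range.

## Working session

There is one attempt and no reset: what is moved stays moved. The work goes in short steps, Python scripts to look and compute and a tool call to move; the robot and the scene stay as the last step left them, time stands still between calls to the robot, and variables do not carry over. Pictures are saved under pics/ and viewed, at most 10 in all, crops included, and the job is handed in when it is done.

Besides the shell and the picture viewer there is one more tool, called after ">>>" as name([rows], argument=value, ...), one row to a line, values as JSON. play_rows: Moves the arm, as the interface text tells. Its arguments: {"type":"object","properties":{"rows":{"type":"array"},"hand":{"type":"number"},"newtons":{"type":"number"}},"required":["rows"]}

```bash
mkdir -p pics; ls; python3 - <<'E'
from bench import bot,camera,calibration
import cv2
for n in("scene","top"):
    cv2.imwrite(f"pics/{n}0.png",camera(n)[:,:,::-1])
    c=calibration(n);print(n,c)
print(bot.observe(),bot.tcp_to_grasp)
E
```

```text
pics
scene {'K': array([[489.82235804,   0.        , 315.19104143],
       [  0.        , 489.82235804, 237.28520141],
       [  0.        ,   0.        ,   1.        ]]), 'dist': array([-0.01433073,  0.        ,  0.        ,  0.        ,  0.        ]), 'camera_from_world': array([[-9.50726129e-01,  3.10031923e-01, -1.82414013e-04,
         5.10194969e-01],
       [ 2.40543923e-01,  7.37266752e-01, -6.31329041e-01,
        -6.81889231e-02],
       [-1.95597669e-01, -6.00264894e-01, -7.75515061e-01,
         1.25061508e+00],
       [ 0.00000000e+00,  0.00000000e+00,  0.00000000e+00,
         1.00000000e+00]])}
top {'K': array([[485.1883511 ,   0.        , 325.48826407],
       [  0.        , 485.1883511 , 241.36655867],
       [  0.        ,   0.        ,   1.        ]]), 'dist': array([-0.02208409,  0.        ,  0.        ,  0.        ,  0.        ]), 'camera_from_world': array([[ 9.94771622e-05, -9.99999625e-01, -8.59771288e-04,
         1.08905935e-02],
       [-9.98609030e-01, -5.40067414e-05, -5.27257329e-02,
         5.48549173e-01],
       [ 5.27256667e-02,  8.63820378e-04, -9.
[... 151 characters left out ...]
: array([-1.21220273,  0.33384738,  0.03989881,  1.46621133, -0.01341519,
        1.3433285 , -0.05850206]), 'dq': array([-0.00076611, -0.00022577,  0.0012652 , -0.00212961,  0.00060703,
        0.00157786, -0.00136222]), 'joint_torque': array([ 4.87559199e-03, -6.60021901e+01,  1.37104925e+00, -4.06473792e+01,
        1.71661028e-02,  9.02584725e-03, -2.47236778e-05]), 'position': array([0.28712081, 0.58266116, 0.23049201]), 'eef_rot': array([ 2.26925361e-01,  9.73911853e-01, -7.53559938e-04, -1.26635305e-04]), 'wrist_force': array([-0.35563844,  0.18968634,  0.4378153 ]), 'moment': array([ 0.06114466, -0.01483226, -0.02622438]), 'grasp_force': 0.0, 'grip_width': 0.08540859692191417} 0.0187
```

View pics/scene0.png

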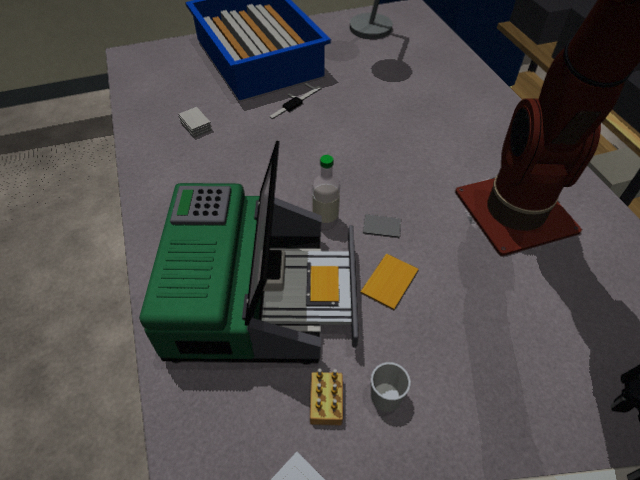

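View pics/top0.png

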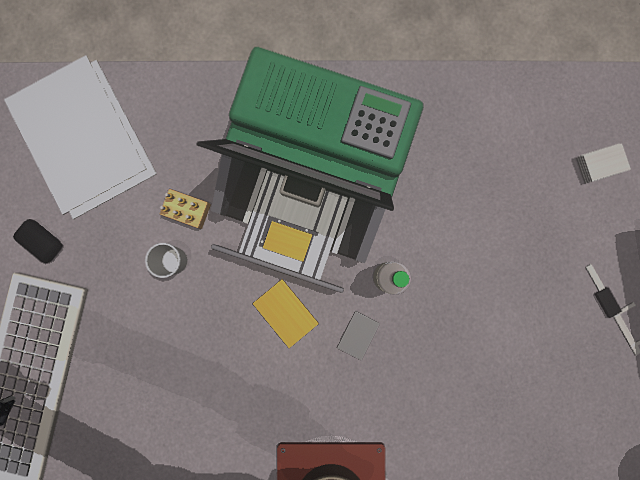

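The plate in question is the brass one on the slide, at about (288,240) in the top view. The panel runs (212,247)–(341,291), and the hood edge runs (198,145)–(393,209). The larger yellow pad is a decoy. I'll crop in to get accurate corners.

```bash
python3 - <<'E'
import cv2
a=cv2.imread("pics/top0.png")[130:305,190:420]
cv2.imwrite("pics/c1.png",cv2.resize(a,None,fx=3.4,fy=3.4,interpolation=cv2.INTER_CUBIC))
b=cv2.imread("pics/scene0.png")[135:370,140:365]
cv2.imwrite("pics/c2.png",cv2.resize(b,None,fx=2.5,fy=2.5,interpolation=cv2.INTER_CUBIC))
E
```

```text
(no output)
```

View pics/c1.png

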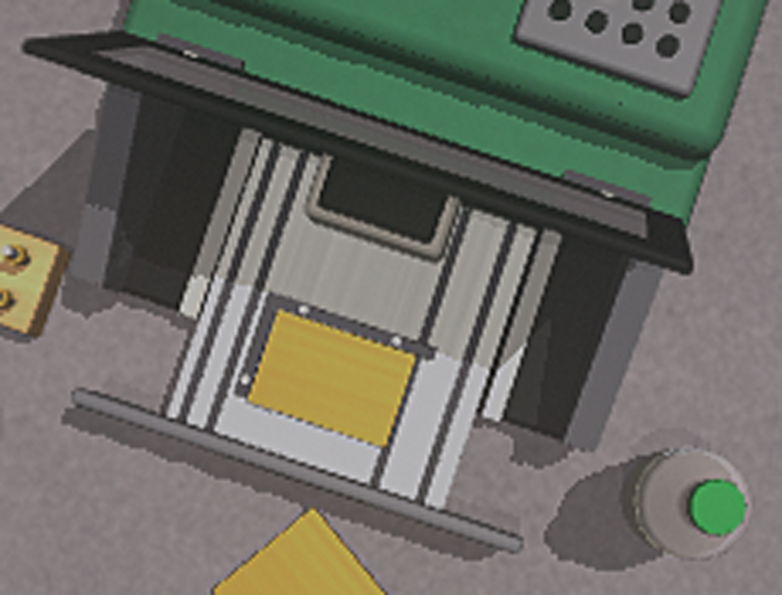

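View pics/c2.png

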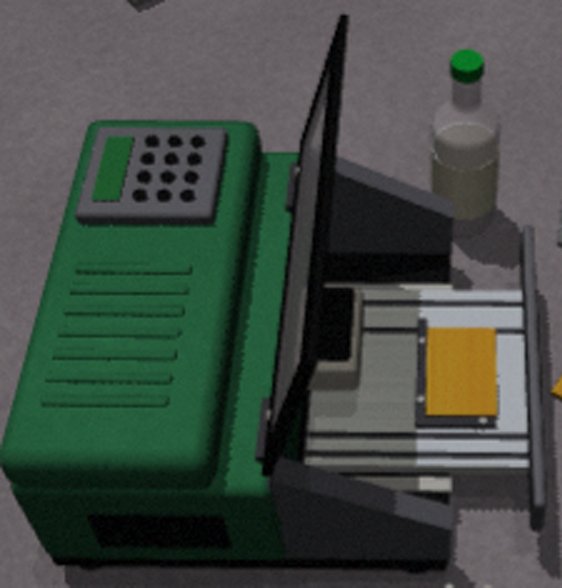

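```bash
cat >h.py <<'E'
import numpy as np,cv2
from bench import bot,camera,calibration
def ray(n,px):
    c=calibration(n);T=c["camera_from_world"];R=T[:3,:3]
    u=cv2.undistortPoints(np.float64(px).reshape(-1,1,2),c["K"],c["dist"]).reshape(-1,2)
    d=np.c_[u,np.ones(len(u))]@R
    return -R.T@T[:3,3],d
def onz(n,px,z):
    o,d=ray(n,px);return o+d*((z-o[2])/d[:,2])[:,None]
def proj(n,P):
    c=calibration(n);T=c["camera_from_world"]
    return cv2.projectPoints(np.float64(P),cv2.Rodrigues(T[:3,:3])[0],T[:3,3],c["K"],c["dist"])[0].reshape(-1,2)
E
python3 - <<'E'
from h import *
np.set_printoptions(precision=4,suppress=True)
c=lambda x,y:(190+x/3.4,130+y/3.4)
s=lambda x,y:(140+x/2.5,135+y/2.5)
p=onz("top",[c(75,403),c(516,550)],.083);d=p[1]-p[0];print("panel",p,np.linalg.norm(d),np.arctan2(d[0],-d[1]))
p2=onz("scene",[s(530,228),s(541,500)],.083);d=p2[1]-p2[0];print("panel scene",p2,np.linalg.norm(d),np.arctan2(d[0],-d[1]))
h=onz("top",[c(23,46),c(690,270)],.312);d=h[1]-h[0];print("hood",h,np.linalg.norm(d),np.arctan2(d[0],-d[1]))
print("hoodscene",onz("scene",[s(345,15)],.312))
a=cv2.imread("pics/top0.png");m=cv2.inRange(cv2.cvtColor(a,cv2.COLOR_BGR2HSV),(15,120,90),(32,255,255))
for k in cv2.findContours(m,0,2)[0]:
    if cv2.contourArea(k)>300:
        r=cv2.minAreaRect(k);b=onz("top",cv2.boxPoints(r),.056);print("yel",r,b.mean(0),np.linalg.norm(b[1]-b[0]),np.linalg.norm(b[2]-b[1]),[np.arctan2(*(b[i]-b[i-1])[:2]) for i in(1,2)])
# ends: bottle cap, cup, cheeks front
print("bottle cap",onz("top",[c(717,508)],.205),"cup",onz("top",[(163,261)],.08),"block",onz("top",[(184,209)],.07))
print("cheek front top outer L,R", onz("top",[c(70,283),c(598,450)],.085))
E
```

```text
panel [[ 0.5304  0.241   0.083 ]
 [ 0.4431 -0.022   0.083 ]] 0.2770695297640109 -0.3202778203850579
panel scene [[ 0.444  -0.0153  0.083 ]
 [ 0.533   0.2431  0.083 ]] 0.27334119189185724 2.8098579933306556
hood [[ 0.6872  0.2136  0.312 ]
 [ 0.5828 -0.0946  0.312 ]] 0.3253961632864897 -0.3267430406423134
hoodscene [[ 0.5849 -0.0831  0.312 ]]
yel ((285.1324768066406, 313.2482604980469), (57.788883209228516, 38.636314392089844), 50.59933853149414) [0.3976 0.0944 0.056 ] 0.07983405227053902 0.11950076196173949 [np.float64(2.4532211788606415), np.float64(-2.262424889004039)]
yel ((287.2126770019531, 240.74945068359375), (42.99274444580078, 28.457326889038086), 19.29004669189453) [0.5477 0.0907 0.056 ] 0.059366237469546564 0.08988741423928225 [np.float64(1.9011598207537797), np.float64(-2.8044462650930266)]
bottle cap [[ 0.4711 -0.1226  0.205 ]] cup [[0.5051 0.3416 0.08  ]] block [[0.6126 0.3033 0.07  ]]
cheek front top outer L,R [[ 0.6021  0.2444  0.085 ]
 [ 0.5024 -0.0707  0.085 ]]
```

```bash
python3 - <<'E'
from h import *
np.set_printoptions(precision=4,suppress=True)
c=lambda x,y:(190+x/3.4,130+y/3.4)
s=lambda x,y:(140+x/2.5,135+y/2.5)
yaw=-.327;X=np.array([np.cos(yaw),np.sin(yaw),0]);Y=np.array([-X[1],X[0],0]);Z=np.array([0,0,1.])
O=np.array([.4870,.1113,0])+.2*X
print("O",O)
E=lambda P:(np.atleast_2d(P)-O)@np.c_[X,Y,Z]
o1,d1=ray("top",[c(690,270)]);o2,d2=ray("scene",[s(345,15)])
A=np.c_[d1[0],-d2[0]];t=np.linalg.lstsq(A,o2-o1,rcond=None)[0]
print("hood corner",E(o1+t[0]*d1[0]),E(o2+t[1]*d2[0]))
print("bases", E(onz("top",[c(128,30),c(690,225)],.15)),"rear corners")
print("cheek",E(onz("top",[c(70,283),c(598,450)],.085)), E(onz("scene",[s(452,213),s(452,527)],.085)))
for y in(.165,-.165):
  for a in (1.2,1.4,1.6,1.8,2.0,2.09):
    al=a-np.pi/6; P=O+.16*Z+Y*y+.152*(-np.cos(al)*X+np.sin(al)*Z)+.008*(np.sin(al)*X+np.cos(al)*Z)
    q=proj("top",P)[0];r=proj("scene",P)[0];print(y,a,(q-[190,130])*3.4,(r-[140,135])*2.5)
for P in ([.471,-.1226],[.505,.3416],[.6126,.3033]):print(E([*P,0]))
E
```

```text
O [0.6764 0.0471 0.    ]
hood corner [[-0.0415 -0.1652  0.3019]] [[-0.0435 -0.1651  0.3016]]
bases [[ 0.0098  0.1629  0.15  ]
 [ 0.0064 -0.1714  0.15  ]] rear corners
cheek [[-0.1338  0.1631  0.085 ]
 [-0.127  -0.1674  0.085 ]] [[-0.1294 -0.1492  0.085 ]
 [-0.1308  0.164   0.085 ]]
0.165 1.2 [ -4.9432 203.2813] [427.3985 401.5079]
0.165 1.4 [ -1.3448 152.6287] [391.3917 383.4815]
0.165 1.6 [ 7.902  94.5213] [348.4074 369.0691]
0.165 1.8 [22.545  32.1324] [300.5648 359.2617]
0.165 2.0 [ 41.8447 -30.7463] [250.5049 354.7696]
0.165 2.09 [ 51.7485 -58.1362] [228.0284 354.585 ]
-0.165 1.2 [631.8287 418.8406] [434.4253  54.627 ]
-0.165 1.4 [651.1447 373.0231] [406.2352  34.8671]
-0.165 1.6 [672.5567 318.4365] [372.7492  19.2733]
-0.165 1.8 [694.8535 257.9699] [335.5519   8.8279]
-0.165 2.0 [716.6513 195.2535] [296.5686   4.2179]
-0.165 2.09 [725.9226 167.354 ] [279.003    4.1439]
[[-0.14   -0.2266  0.    ]]
[[-0.2569  0.2239  0.    ]]
[[-0.1427  0.2222  0.    ]]
```

The engraver's origin is at about (0.676, 0.047) with yaw −0.327 rad. The hood starts at about 1.76 rad, with its edge at x_e = −42 mm and z = 0.302. I'll close the fingers and move to a point in front of the panel.

>>> play_rows([
  [0.5, -1.3, 0, 0, 0, 0.1],
  [1.4, -3.8, 0, 0, 0, 0.3],
  [2.3, -6.5, 0, 0, 0, 0.5],
  [3.3, -9.5, 0, 0, 0, 0.7],
  [4.4, -12.5, 0, 0, 0, 0.9],
  [5.5, -15.5, 0, 0, 0, 1.1],
  [6.5, -18.5, 0, 0, 0, 1.3],
  [7.6, -21.5, 0, 0, 0, 1.5],
  [8.6, -24.5, 0, 0, 0, 1.5],
  [9.5, -27, 0, 0, 0, 1.5],
], hand=-1)

```text
time_s: 0.93
position: [0.3827, 0.3106, 0.2311]
eef_rot: [0.163, 0.987, -0.0, -0.0]
wrist_force: [0.3, -0.2, -0.1]
grip_width: -0.0001
grasp_force: 0.0
```

>>> play_rows([
  [0.9, -2.5, 0, 0, 0, 0],
  [1.8, -5, 0, 0, 0, 0],
  [2.7, -7.5, -1, 0, 0, 0],
  [3.6, -10.2, -2.5, 0, 0, 0],
  [4.6, -13, -4, 0, 0, 0],
  [5.4, -15.5, -6, 0, 0, 0],
  [6.2, -17.6, -8, 0, 0, 0],
  [6.7, -18.9, -10, 0, 0, 0],
  [6.7, -18.9, -12, 0, 0, 0],
  [6.7, -18.9, -12, 0, 0, 0],
])

```text
time_s: 1.77
position: [0.4471, 0.1222, 0.1079]
eef_rot: [0.164, 0.987, -0.002, -0.002]
wrist_force: [-1.1, 0.1, -1.1]
grip_width: -0.0005
grasp_force: 0.0
```

>>> play_rows([
  [0, 0, -1, 0, 0, 0],
  [0, 0, -2.5, 0, 0, 0],
  [0, 0, -4, 0, 0, 0],
  [0.1, 0, -5, 0, 0, 0],
  [0.4, -0.1, -5, 0, 0, 0],
  [0.7, -0.2, -5, 0, 0, 0],
  [1.0, -0.3, -5, 0, 0, 0],
  [1.2, -0.4, -5, 0, 0, 0],
  [1.4, -0.48, -5, 0, 0, 0],
  [1.6, -0.55, -5, 0, 0, 0],
])

```text
time_s: 2.6
position: [0.4659, 0.1185, 0.0618]
eef_rot: [0.163, 0.987, 0.0, 0.0]
wrist_force: [-0.4, 0.3, -0.7]
grip_width: -0.0002
grasp_force: 0.0
```

>>> play_rows([
  [0.14, -0.05, 0, 0, 0, 0],
  [0.28, -0.1, 0, 0, 0, 0],
  [0.42, -0.14, 0, 0, 0, 0],
  [0.57, -0.19, 0, 0, 0, 0],
  [0.71, -0.24, 0, 0, 0, 0],
  [0.85, -0.29, 0, 0, 0, 0],
  [0.99, -0.34, 0, 0, 0, 0],
  [1.14, -0.39, 0, 0, 0, 0],
  [1.28, -0.43, 0, 0, 0, 0],
  [1.42, -0.48, 0, 0, 0, 0],
])

```text
time_s: 3.43
position: [0.4792, 0.1138, 0.0612]
eef_rot: [0.163, 0.987, -0.0, -0.0]
wrist_force: [-3.5, 1.2, 1.5]
grip_width: 0.0
grasp_force: 1.4
```

>>> play_rows([
  [0.17, -0.06, 0, 0, 0, 0],
  [0.38, -0.13, 0, 0, 0, 0],
  [0.62, -0.21, 0, 0, 0, 0],
  [0.88, -0.3, 0, 0, 0, 0],
  [1.15, -0.39, 0, 0, 0, 0],
  [1.43, -0.48, 0, 0, 0, 0],
  [1.71, -0.58, 0, 0, 0, 0],
  [1.99, -0.67, 0, 0, 0, 0],
  [2.27, -0.77, 0, 0, 0, 0],
  [2.55, -0.86, 0, 0, 0, 0],
])

```text
time_s: 4.27
position: [0.5052, 0.105, 0.0612]
eef_rot: [0.163, 0.987, -0.0, -0.0]
wrist_force: [-2.8, 0.4, 0.3]
grip_width: 0.0002
grasp_force: 1.5
```

>>> play_rows([
  [0.28, -0.1, 0, 0, 0, 0],
  [0.56, -0.19, 0, 0, 0, 0],
  [0.84, -0.28, 0, 0, 0, 0],
  [1.12, -0.38, 0, 0, 0, 0],
  [1.4, -0.47, 0, 0, 0, 0],
  [1.68, -0.57, 0, 0, 0, 0],
  [1.94, -0.66, 0, 0, 0, 0],
  [2.18, -0.74, 0, 0, 0, 0],
  [2.4, -0.81, 0, 0, 0, 0],
  [2.6, -0.88, 0, 0, 0, 0],
])

```text
time_s: 5.1
position: [0.5312, 0.0962, 0.0613]
eef_rot: [0.163, 0.987, -0.0, -0.0]
wrist_force: [-3.7, -1.1, -2.0]
grip_width: -0.0
grasp_force: 1.4
```

>>> play_rows([
  [0.12, -0.04, 0, 0, 0, 0],
  [0.24, -0.08, 0, 0, 0, 0],
  [0.35, -0.12, 0, 0, 0, 0],
  [0.46, -0.16, 0, 0, 0, 0],
  [0.57, -0.19, 0, 0, 0, 0],
  [0.67, -0.23, 0, 0, 0, 0],
  [0.77, -0.26, 0, 0, 0, 0],
  [0.87, -0.29, 0, 0, 0, 0],
  [0.96, -0.32, 0, 0, 0, 0],
  [1.05, -0.35, 0, 0, 0, 0],
])

```text
time_s: 5.93
position: [0.5416, 0.0928, 0.0613]
eef_rot: [0.163, 0.987, -0.0, 0.0]
wrist_force: [-3.1, -1.1, -1.4]
grip_width: 0.0004
grasp_force: 1.3
```

>>> play_rows([
  [0.06, -0.02, 0, 0, 0, 0],
  [0.12, -0.04, 0, 0, 0, 0],
  [0.18, -0.06, 0, 0, 0, 0],
  [0.24, -0.08, 0, 0, 0, 0],
  [0.3, -0.1, 0, 0, 0, 0],
])

```text
time_s: 6.35
position: [0.5424, 0.0926, 0.0613]
eef_rot: [0.162, 0.987, 0.0, -0.002]
wrist_force: [-16.4, 1.8, 11.6]
grip_width: 0.0001
grasp_force: 8.0
```

The force rose to 16 N, so the slide is at its stop. Next I back off and lift.

>>> play_rows([
  [-0.3, 0.1, 0, 0, 0, 0],
  [-0.8, 0.27, 0, 0, 0, 0],
  [-1.6, 0.54, 0, 0, 0, 0],
  [-2.4, 0.8, 0, 0, 0, 0],
  [-2.8, 0.95, 1.5, 0, 0, 0],
  [-2.8, 0.95, 4, 0, 0, 0],
  [-2.8, 0.95, 7, 0, 0, 0],
  [-2.8, 0.95, 10, 0, 0, 0],
  [-2.8, 0.95, 13, 0, 0, 0],
  [-2.8, 0.95, 16, 0, 0, 0],
])

```text
time_s: 7.18
position: [0.5159, 0.1015, 0.2229]
eef_rot: [0.163, 0.987, 0.0, 0.0]
wrist_force: [0.7, 0.3, -1.0]
grip_width: 0.0004
grasp_force: 0.0
```

>>> play_rows([
  [0, 0, 3, 0, 0, 0],
  [0, 0, 6, 0, 0, 0],
  [0, 0, 9, 0, 0, 0],
  [0, 0, 12, 0, 0, 0],
  [0, 0, 14, 0, 0, 0],
  [0, 0, 15, 0, 0, 0],
  [0, 0, 15, 0, 0, 0],
  [0, 0, 15, 0, 0, 0],
])

```text
time_s: 7.85
position: [0.5162, 0.1015, 0.3705]
eef_rot: [0.163, 0.987, -0.0, -0.0]
wrist_force: [-0.3, -0.3, 0.0]
grip_width: 0.0004
grasp_force: 0.0
```

```bash
python3 - <<'E'
from h import *
np.set_printoptions(precision=4,suppress=True)
for n in("scene","top"):
    cv2.imwrite(f"pics/{n}1.png",camera(n)[:,:,::-1])
s=bot.observe();print(s["time_s"],s["position"],s["joints"])
c=np.hstack([cv2.imread("pics/scene1.png")[100:400,120:520],cv2.imread("pics/top1.png")[80:380,150:550]])
cv2.imwrite("pics/c3.png",c)
E
```

```text
7.95 [0.5158 0.1013 0.3695] [-0.6956  0.0298  0.4322  1.547  -0.0122  1.57    0.9805]
```

View pics/c3.png

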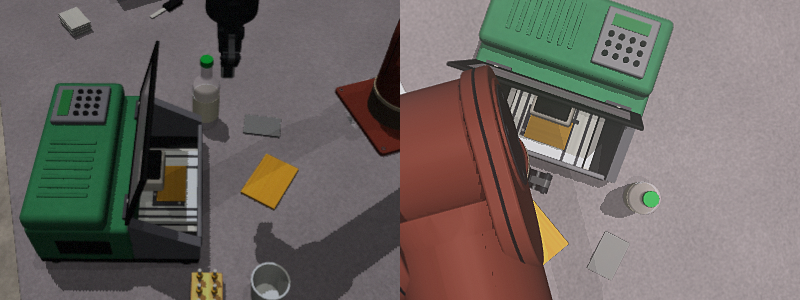

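The slide is home with the plate against its stop, and the hood is still open at (155,45)–(130,215) in the crop. I'll go over the hood and behind it.

>>> play_rows([
  [0.9, -0.3, 0, 0, 0, 0],
  [2.7, -0.9, 0, 0, 0, 0],
  [5, -1.7, 0, 0, 0, 0],
  [7.5, -2.5, 0, 0, 0, 0],
  [10, -3.4, 0, 0, 0, 0],
  [12.5, -4.2, 0, 0, 0, 0],
  [15, -5.1, 0, 0, 0, 0],
  [17, -5.8, 0, 0, 0, 0],
  [18, -6.1, 0, 0, 0, 0],
  [18, -6.1, 0, 0, 0, 0],
])

```text
time_s: 8.78
position: [0.6981, 0.0386, 0.3681]
eef_rot: [0.164, 0.987, -0.002, -0.001]
wrist_force: [-0.1, -1.3, 0.4]
grip_width: -0.0002
grasp_force: 0.0
```

>>> play_rows([
  [0, 0, -1, 0, 0, 0],
  [0, 0, -2.5, 0, 0, 0],
  [0, 0, -4.5, 0, 0, 0],
  [0, 0, -6.5, 0, 0, 0],
  [0, 0, -8.5, 0, 0, 0],
  [0, 0, -9.5, 0, 0, 0],
  [0, 0, -9.5, 0, 0, 0],
])

```text
time_s: 9.37
position: [0.6947, 0.041, 0.2732]
eef_rot: [0.162, 0.987, -0.0, -0.002]
wrist_force: [-0.2, -0.6, -0.6]
grip_width: -0.0
grasp_force: 0.0
```

```bash
python3 - <<'E'
import numpy as np
X=np.array([np.cos(-.327),np.sin(-.327)]);r=.125
for d in list(range(75,-30,-5))+[-30]:
    a=np.radians(d);s=np.clip(d/15,-1,1)
    cx=-r*np.cos(a)+.008*np.sin(a);cz=.16+r*np.sin(a)+.008*np.cos(a)
    x=cx+.011*s
    z=max(cz-np.tan(a)*(x+e-cx) for e in(-.011,.011))
    w=X*(x-.0193)*100
    print(d,"xe %.1f z %.1f"%(x*1e3,z*1e3),"shift %.2f %.2f %.2f"%(*w,(z-.2732)*100))
E
```

```text
75 xe -13.6 z 282.8 shift -3.12 1.06 0.96
70 xe -24.2 z 280.2 shift -4.12 1.40 0.70
65 xe -34.6 z 276.7 shift -5.10 1.73 0.35
60 xe -44.6 z 272.3 shift -6.05 2.05 -0.09
55 xe -54.1 z 267.0 shift -6.96 2.36 -0.62
50 xe -63.2 z 260.9 shift -7.81 2.65 -1.23
45 xe -71.7 z 254.0 shift -8.62 2.92 -1.92
40 xe -79.6 z 246.5 shift -9.37 3.18 -2.67
35 xe -86.8 z 238.3 shift -10.05 3.41 -3.49
30 xe -93.3 z 229.4 shift -10.66 3.62 -4.38
25 xe -98.9 z 220.1 shift -11.19 3.80 -5.31
20 xe -103.7 z 210.3 shift -11.65 3.95 -6.29
15 xe -107.7 z 200.1 shift -12.02 4.08 -7.31
10 xe -114.4 z 190.2 shift -12.66 4.29 -8.30
5 xe -120.2 z 179.5 shift -13.21 4.48 -9.37
0 xe -125.0 z 168.0 shift -13.67 4.63 -10.52
-5 xe -128.9 z 157.7 shift -14.03 4.76 -11.55
-10 xe -131.8 z 146.8 shift -14.31 4.85 -12.64
-15 xe -133.8 z 135.4 shift -14.50 4.92 -13.78
-20 xe -131.2 z 124.8 shift -14.25 4.83 -14.84
-25 xe -127.7 z 114.4 shift -13.92 4.72 -15.88
-30 xe -123.3 z 104.4 shift -13.50 4.58 -16.88
```

>>> play_rows([
  [-0.8, 0.27, 0, 0, 0, 0],
  [-1.7, 0.58, 0, 0, 0, 0],
  [-2.5, 0.85, 0, 0, 0, 0],
  [-3.1, 1.05, 0, 0, 0, 0],
  [-3.6, 1.22, 0, 0, 0, 0],
  [-4.1, 1.39, 0, 0, 0, 0],
  [-4.6, 1.56, 0, 0, 0, 0],
  [-5.1, 1.73, 0, 0, 0, 0],
  [-5.6, 1.9, 0, 0, 0, 0],
  [-6.05, 2.05, -0.1, 0, 0, 0],
])

```text
time_s: 10.2
position: [0.6357, 0.0609, 0.2755]
eef_rot: [0.163, 0.987, -0.0, 0.0]
wrist_force: [2.2, -0.4, -0.4]
grip_width: 0.0005
grasp_force: 1.0
```

>>> play_rows([
  [-0.46, 0.16, -0.25, 0, 0, 0],
  [-0.91, 0.31, -0.53, 0, 0, 0],
  [-1.34, 0.45, -0.83, 0, 0, 0],
  [-1.76, 0.6, -1.14, 0, 0, 0],
  [-2.17, 0.74, -1.48, 0, 0, 0],
  [-2.57, 0.87, -1.83, 0, 0, 0],
  [-2.95, 1.0, -2.2, 0, 0, 0],
  [-3.32, 1.13, -2.58, 0, 0, 0],
  [-3.66, 1.25, -2.99, 0, 0, 0],
  [-4.0, 1.36, -3.4, 0, 0, 0],
])

```text
time_s: 11.03
position: [0.5955, 0.0746, 0.2408]
eef_rot: [0.163, 0.987, -0.0, -0.0]
wrist_force: [0.1, 0.7, 2.4]
grip_width: 0.0003
grasp_force: 0.9
```

>>> play_rows([
  [-0.31, 0.1, -0.44, 0, 0, 0],
  [-0.61, 0.21, -0.89, 0, 0, 0],
  [-0.88, 0.3, -1.35, 0, 0, 0],
  [-1.14, 0.39, -1.82, 0, 0, 0],
  [-1.38, 0.47, -2.3, 0, 0, 0],
  [-1.6, 0.54, -2.8, 0, 0, 0],
  [-1.79, 0.61, -3.3, 0, 0, 0],
  [-1.97, 0.67, -3.82, 0, 0, 0],
  [-2.3, 0.78, -4.32, 0, 0, 0],
  [-2.61, 0.88, -4.81, 0, 0, 0],
])

```text
time_s: 11.87
position: [0.5698, 0.0831, 0.1927]
eef_rot: [0.163, 0.987, -0.0, 0.0]
wrist_force: [1.3, -0.4, 1.5]
grip_width: 0.0005
grasp_force: 0.6
```

>>> play_rows([
  [-0.28, 0.1, -0.53, 0, 0, 0],
  [-0.55, 0.19, -1.07, 0, 0, 0],
  [-0.78, 0.26, -1.64, 0, 0, 0],
  [-1.01, 0.34, -2.22, 0, 0, 0],
  [-1.2, 0.4, -2.74, 0, 0, 0],
  [-1.37, 0.47, -3.25, 0, 0, 0],
  [-1.52, 0.51, -3.8, 0, 0, 0],
  [-1.65, 0.56, -4.34, 0, 0, 0],
  [-1.75, 0.6, -4.9, 0, 0, 0],
  [-1.84, 0.63, -5.48, 0, 0, 0],
])

```text
time_s: 12.7
position: [0.5514, 0.0896, 0.1379]
eef_rot: [0.163, 0.987, 0.0, -0.0]
wrist_force: [0.9, -0.5, 1.6]
grip_width: 0.0001
grasp_force: 0.6
```

>>> play_rows([
  [0.1, -0.03, -0.45, 0, 0, 0],
  [0.2, -0.07, -0.85, 0, 0, 0],
  [0.3, -0.1, -1.2, 0, 0, 0],
  [0.4, -0.13, -1.5, 0, 0, 0],
  [0.5, -0.16, -1.8, 0, 0, 0],
  [0.58, -0.2, -2.1, 0, 0, 0],
  [0.67, -0.23, -2.35, 0, 0, 0],
  [0.75, -0.26, -2.55, 0, 0, 0],
  [0.85, -0.29, -2.75, 0, 0, 0],
  [0.95, -0.32, -2.95, 0, 0, 0],
])

```text
time_s: 13.53
position: [0.561, 0.0863, 0.1088]
eef_rot: [0.163, 0.987, -0.0, -0.0]
wrist_force: [-1.2, 0.6, 0.5]
grip_width: -0.0003
grasp_force: 0.7
```

>>> play_rows([
  [0, 0, -0.12, 0, 0, 0],
  [0, 0, -0.24, 0, 0, 0],
  [0, 0, -0.36, 0, 0, 0],
  [0, 0, -0.48, 0, 0, 0],
  [0, 0, -0.58, 0, 0, 0],
  [0, 0, -0.66, 0, 0, 0],
])

```text
time_s: 14.03
position: [0.5615, 0.0863, 0.1035]
eef_rot: [0.163, 0.987, 0.0, 0.0]
wrist_force: [-5.7, 0.0, 19.8]
grip_width: 0.0001
grasp_force: 9.7
```

The hood met a firm 20 N stop at the expected shut height. I'll lift off and check.

>>> play_rows([
  [0, 0, 0.3, 0, 0, 0],
  [0, 0, 0.8, 0, 0, 0],
  [0, 0, 2, 0, 0, 0],
  [0, 0, 4, 0, 0, 0],
  [0, 0, 6.5, 0, 0, 0],
  [0, 0, 9, 0, 0, 0],
  [0, 0, 11.5, 0, 0, 0],
  [-2, 0, 13.5, 0, 0, 0],
  [-4, 0, 15, 0, 0, 0],
  [-6, 0, 16, 0, 0, 0],
])

```text
time_s: 14.87
position: [0.5009, 0.0861, 0.2648]
eef_rot: [0.163, 0.987, 0.0, 0.001]
wrist_force: [1.1, 0.5, 0.9]
grip_width: 0.0002
grasp_force: 0.0
```

```bash
python3 - <<'E'
from h import *
np.set_printoptions(precision=1,suppress=True)
for n in("scene","top"):
    cv2.imwrite(f"pics/{n}2.png",camera(n)[:,:,::-1])
X=np.array([np.cos(-.327),np.sin(-.327),0]);Y=np.array([-X[1],X[0],0]);Z=np.array([0,0,1.]);O=np.array([.6764,.0471,0])
for a in(0,.04,.1):
    al=a-np.pi/6;P=[O+.16*Z+Y*y+.152*(-np.cos(al)*X+np.sin(al)*Z)+.008*(np.sin(al)*X+np.cos(al)*Z) for y in(.165,-.165)]
    print(a,(proj("scene",P)-[140,150])*3)
b=cv2.imread("pics/scene2.png")[150:350,140:400]
cv2.imwrite("pics/c4.png",cv2.resize(b,None,fx=3,fy=3,interpolation=cv2.INTER_CUBIC))
E
```

```text
0 [[550.3 584.7]
 [550.8 190. ]]
0.04 [[554.7 580.7]
 [554.4 185.2]]
0.1 [[560.7 574.4]
 [559.3 177.8]]
```

View pics/c4.png

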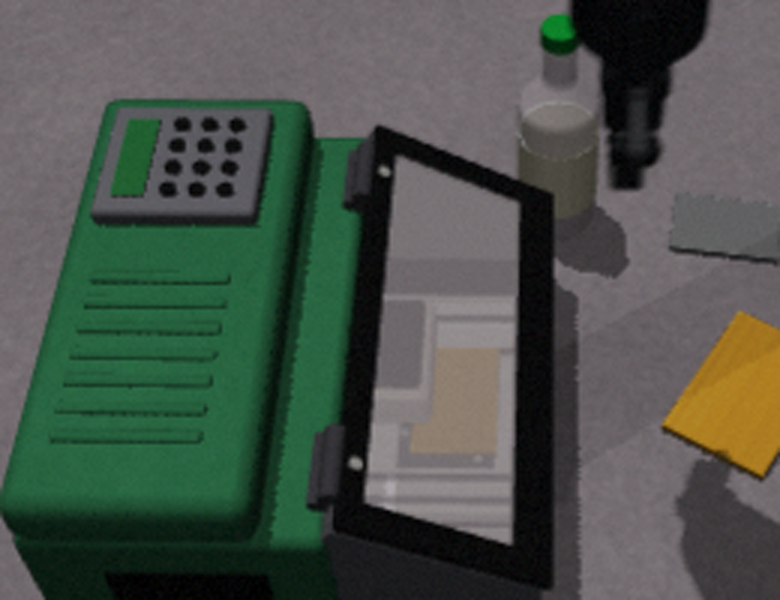

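The hood's edge corners are at (552,193) and (552,587), which matches shut (0 rad). Through the window, the plate still lies against its stop. I'm handing the job in.

```bash
python3 -c "
from bench import workorder
print(workorder.hand_in())"
```

```text
the job is handed in; nothing more can be done
None
```

The slide is home, the hood is shut and the plate looks to be lying against its stop; the job was handed in at about 15 s, with the arm clear of the machine and no verdict returned.

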